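# Key the punch disc onto its pin

## Task

Seat the grey drive disc of the blue bench foam punch: with a fingertip, push its upright studs round until the notch in its rim stands over the brass pin, then press it down gently by its yellow hub until it is fully home over the pin, and take the hand away. Only push and press: do not pinch, lift or force the disc, and leave the tape roll, the glue can and the case latch where they are.

Things in the scene. Friction and masses are not known exactly. Their poses are not given: they have to be found in the camera images.
- punch: Blue housing of the bench foam punch, fixed to the bench, 170 x 150 mm, flat top 50 mm above the bench, on a 200 x 170 mm steel foot; its black motor (below the top) sticks out on its +y side to 160 mm from the origin. Origin on the bench straight under the disc's axis, z up. Position and yaw differ from run to run.
- disc: Grey disc, 124 mm diameter, 14 mm thick, captive on a vertical spindle; origin on the axis at its underside, z up, x points to the notch. At the start raised: underside 66 mm, top 80 mm above the bench. Turns without stop either way with slight friction (0.06 N m), stays where left; could be drawn up 15 mm (not wanted). A white line runs from hub to notch. Off the notch the pin stops it 1 to 4 mm down.
- spindle (a joint): How far disc and spindle are pressed down: 0 raised as at the start, 0.013 m fully home at a firm stop (hub top then 81 mm above the bench), negative if lifted. Stiff friction: a press of about 5 to 8 N moves it slowly, and it stays where it is left. Over 36 N on the disc is forcing or pinching it.
- notch (a point): Point in the notch at the disc's top face, on the disc's x axis 57 mm from its axis; it must come over pin_top (seen from above). The notch is open to the rim, 13 mm deep, 15 mm wide at its bottom and 19 mm at the rim.
- pin_top (a point): Top of the brass locating pin that stands up from the housing, 12 mm diameter with a round dome, top 65 mm above the bench, 57 mm from the disc's axis along the housing's x axis; it stands just under the disc's rim, and a yellow stripe on the housing points to it. The dome draws the notch in when it is up to about 4 mm off.
- hub_top (a point): Centre of the top of the yellow hub on the disc's axis, 30 mm diameter, 14 mm above the disc's top: the place to press.
- stud1_top (a point): Top centre of aluminium stud 1 on the disc, 12 mm diameter, 22 mm tall above the disc's top, 40 mm from the disc's axis, 60 degrees anticlockwise (seen from above) of the notch.
- stud2_top (a point): The same for stud 2, 180 degrees from the notch.
- stud3_top (a point): The same for stud 3, 300 degrees anticlockwise of the notch.
- tape_mid (a point): Centre of a loose cardboard-brown tape roll lying flat, 96 mm diameter, 25 mm high. Bystander.
- glue_mid (a point): Centre of a loose upright glue can with orange label, 54 mm diameter, 100 mm high. Bystander.
- latch_mid (a point): Centre of a loose black case latch lying flat, 50 x 36 mm, 20 mm high. Bystander.

How it is judged:
By the outcome, as a careful person would: the job done as asked, in the order asked, and still so for the second after the job is handed in, with the robot touching nothing.
It also fails if it takes over 45 s, if anything falls off the work surface, if the arm or the gripper's body presses on something with over 40 N, if the wrist force passes 120 N, or if a joint passes its speed limit or range.

## Robot

A 7-joint arm with a two-finger parallel gripper is mounted at the origin on the work surface. World frame = base frame: x ahead of the robot, y to its left, z up, the work surface at z = 0. Lengths are in mm, angles in rad, forces in N, time in s.
With the tool pointing down it reaches from about 400 to 875 mm from the base axis. Payload 4.4 kg.
Tool frame: the origin (TCP) lies at the very end of the fingers, on their centre line; the grasp point (between the pads) lies 19 mm behind it; z points along the fingers, y is the line along which they close (so a half turn about z gives the same grasp; the last joint's range is limited). The gripper opens to 85 mm and grips with 20 to 120 N. Pads are 22 mm wide; open, the fingers measure 114 mm over their backs; the gripper's body (76 mm by 85 mm) begins 54 mm behind the grasp point. The pads swing forward as they close: fully open they stand 13 mm farther back than shut.
Start: joints at [1.13, 0.628, 0.038, 1.517, -0.027, 0.996, -0.02], TCP at [237.984, -604.881, 231.313] pointing down, gripper open.
Joint ranges: [-3.06, 3.06], [-0.37, 2.12], [-1.25, 1.32], [0.18, 2.47], [-1.1, 4.24], [0.23, 1.98], [-2.94, 2.94]. Speed limits (rad/s): [2.57, 2.57, 3.14, 3.14, 3.14, 3.14, 3.14].

## Interface

Orientations are given as [roll, pitch, yaw] about the fixed x, y, z axes, in that order (R = Rz(yaw) Ry(pitch) Rx(roll)).
In Python, from cell import monitor, viewer, workorder gives the robot as it stands.
- The arm moves only by the tool arm_command, never from a script. Its argument "series" is one flat list of numbers, 5 for each row, row after row: the opening in per cent of the stroke, from 0 (shut) to 100 (fully open), then the shift along the tool's x, y, z in cm, then the turn about the tool's z in degrees. In form: [claw, x, y, z, roll, claw, x, y, z, roll, ...]. A call has exactly 5 rows; each row is the pose to reach, as a shift and turn from the pose commanded when the call began, along the tool's axes at that moment; what a row does not reach only later rows make up. A row lasts 1/12 s, in which the tool goes at most 41.7 mm and 7.16 degrees, less where a joint would pass 70% of its speed; a pose out of reach is approached as far as the arm can. A call with a gripper value outside its range is refused whole. The fingers move at their own pace and stop on an object; the grip force is fixed at half the most. Time passes only in rows, so rows that repeat a pose let the fingers close, or fill a call up. It gives the time, the measured TCP pose, the force, the opening and the grip force at its end, in the units of the state.
- monitor.read_state(): the state, without advancing time (a new reading comes with each control period).
- viewer.get_image(name): name is "scene" or "side" or "wrist"; returns (picture, depth): 400x640x3 uint8, red, green, blue; 400x640 float32, mm along the optical axis (not along the pixel's ray), 0 where there is no reading.
- viewer.camera_model(name): a dict with "mtx" (3x3 intrinsics, pixels), "R" (3x3) and "t" (3): a world point X has camera coordinates R X + t. Camera axes: x right, y down, z forward; pixel columns grow to the right and rows downward; lengths in mm; the calibration is good to about 2 mm. A picture is of the moment at which its call begins: read the wrist's pose just before it. camera_model takes no time and is no camera call; for the wrist camera it gives the pose at the moment of the call.
- workorder.finish_job(): hands the job in; it is judged then, once.
The state is a dict: "clock": time; "qpos": joint angles; "qd": joint speeds; "tau": joint torques, N m; "eef_pos": TCP position; "tool_rot": TCP orientation; "force": force on the tool from outside, world axes, zero at the start; "torque": the same for the moment, N m; "width": finger opening in mm; "gripper_force": force on a finger pad.
Only numpy, scipy, OpenCV 4.12 (cv2) and the standard library are available. Lean on these libraries where they do the work, as an engineer would, in place of code of your own. Each camera call takes 0.05 s, during which the arm holds its last target. There are 200 camera calls.

## Working session

There is one attempt and no reset: what is moved stays moved. The work goes in short steps, Python scripts to look and compute and a tool call to move; the robot and the scene stay as the last step left them, time stands still between calls to the robot, and variables do not carry over. Pictures are saved under pics/ and viewed, at most 10 in all, crops included, and the job is handed in when it is done.

Besides the shell and the picture viewer there is one more tool, called after ">>>" by a JSON object that holds its "name" and its "arguments", one argument or row to a line. arm_command: Moves the arm, as the interface text tells. Its arguments: {"type":"object","properties":{"series":{"type":"array","items":{"type":"number"}}},"required":["series"]}

```bash
mkdir -p pics; ls; cat > h.py <<'E'
import numpy as np, cv2
from cell import monitor, viewer, workorder
def snap(n,f):
    m=viewer.camera_model(n); im,d=viewer.get_image(n)
    cv2.imwrite(f'pics/{f}.png',im[:,:,::-1]); np.savez(f'pics/{f}.npz',im=im,d=d,**{k:np.array(m[k]) for k in('mtx','R','t')})
def load(f): return np.load(f'pics/{f}.npz')
def pt(s,u,v,r=1):
    p=s['d'][v-r:v+r+1,u-r:u+r+1]; z=np.median(p[p>0])
    c=np.linalg.inv(s['mtx'])@[u,v,1]*z
    return s['R'].T@(c-s['t'])
def ptz(s,u,v,z):  # ray onto plane height z
    r=s['R'].T@np.linalg.inv(s['mtx'])@[u,v,1]; o=-s['R'].T@s['t']
    return o+r*(z-o[2])/r[2]
def proj(s,X):
    c=s['R']@np.array(X)+s['t']; p=s['mtx']@c; return p[:2]/p[2]
E
python3 - <<'E'
from h import *
s=monitor.read_state();print(s['eef_pos'],s['tool_rot'],s['force'],s['width'],s['clock'])
for n in('scene','side','wrist'): snap(n,n+'0')
a=cv2.imread('pics/scene0.png');b=cv2.imread('pics/side0.png')
E
```

```text
pics
[ 237.76579856 -604.29671058  230.3951691 ] [-3.13971400e+00  1.38434242e-05  3.74820503e-01] [ 0.44755168 -0.40215001 -0.17878814] 85.16874318584189 0.0
```

View pics/scene0.png

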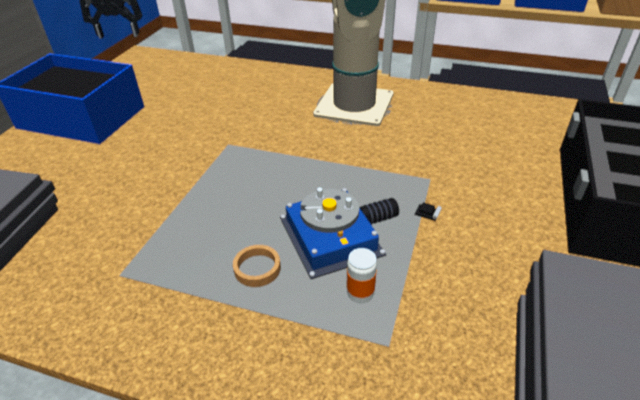

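View pics/side0.png

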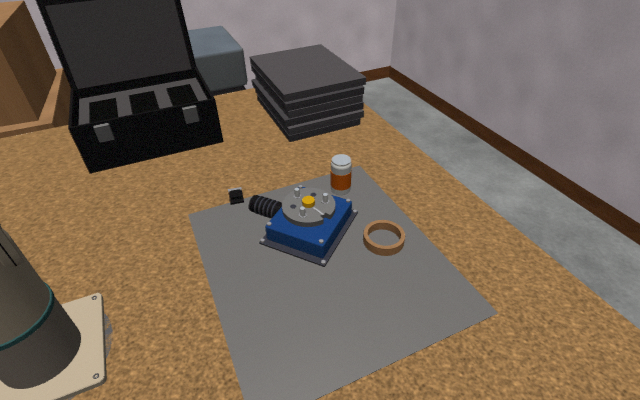

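The scene view shows the punch at about (330,215), with the white line pointing left towards (305,208) and the yellow stripe near (343,238). The tape roll is at (257,265), the glue can at (361,275) and the latch at (428,211). The side view shows the disc at (308,205) with its line running to (325,215).

```bash
python3 - <<'E'
from h import *
a=load('scene0')['im'][170:310,270:410,::-1];b=load('side0')['im'][160:270,230:370,::-1]
a=cv2.resize(a[:110],None,fx=5.7,fy=5.4,interpolation=cv2.INTER_CUBIC)[:594]
a=cv2.resize(load('scene0')['im'][175:275,270:403,::-1],None,fx=6,fy=6,interpolation=cv2.INTER_CUBIC)
b=cv2.resize(load('side0')['im'][170:270,235:368,::-1],None,fx=6,fy=6,interpolation=cv2.INTER_CUBIC)
cv2.imwrite('pics/a.png',a);cv2.imwrite('pics/b.png',b)
S=load('scene0');T=load('side0')
print(pt(S,329,204),pt(T,308,201),ptz(S,329,204,94),ptz(T,308,201,94))
E
```

```text
[578.82038323  97.69150288  94.06536702] [569.00953792  89.8765752   93.92483427] [578.74826208  97.66830919  94.        ] [568.97649026  89.79315679  94.        ]
```

View pics/a.png

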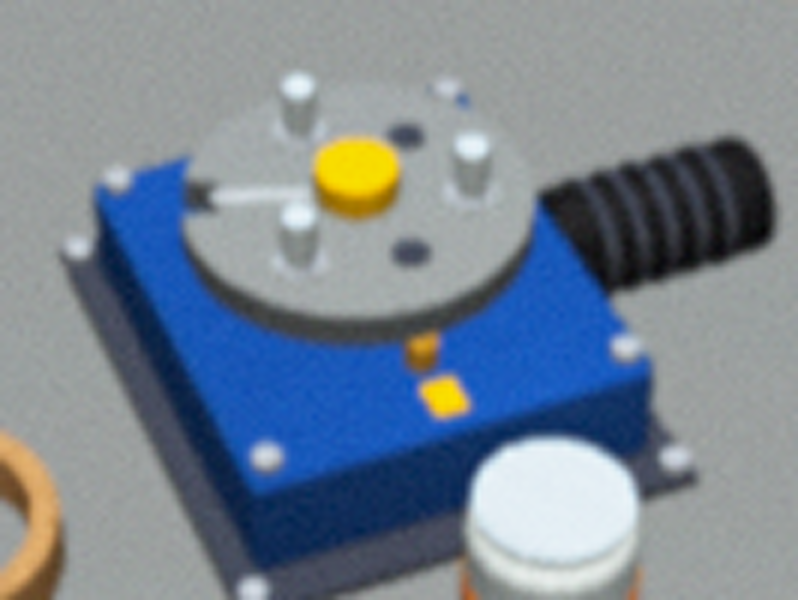

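View pics/b.png

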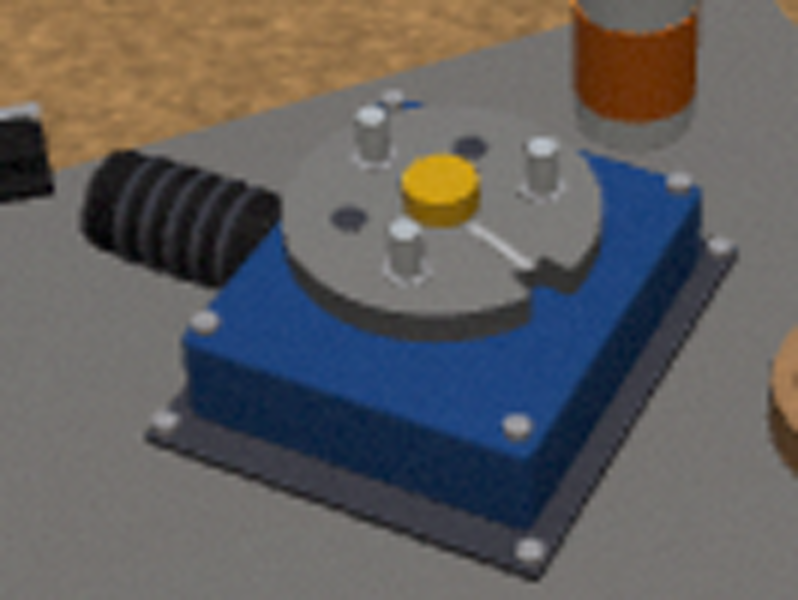

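```bash
python3 - <<'E'
from h import *
S=load('scene0');T=load('side0')
A=lambda u,v,z:ptz(S,270+u/6-.42,175+v/6-.42,z)
B=lambda u,v,z:ptz(T,235+u/6-.42,170+v/6-.42,z)
np.set_printoptions(precision=1,suppress=True)
for n,F,P in(('scene',A,dict(hub=(357,163),st=[(298,83),(472,146),(300,213)],notch=(203,195),pin=(422,336),scr=[(117,178),(267,455),(627,347),(447,90)])),
            ('side',B,dict(hub=(440,178),st=[(543,148),(372,118),(405,230)],notch=(540,272),pin=None,scr=[(680,182),(517,427),(205,322),(393,98)]))):
    h=F(*P['hub'],94);print(n,'hub',h)
    st=[F(*p,102) for p in P['st']];c=np.mean(st,0);print('studs mean',c)
    for p in st: print(p,np.linalg.norm(p-c),np.degrees(np.arctan2(*(p-c)[1::-1])))
    q=F(*P['notch'],80)-c;print('notch',np.linalg.norm(q[:2]),np.degrees(np.arctan2(q[1],q[0])))
    if P['pin']: q=F(*P['pin'],65)-c;print('pin',np.linalg.norm(q[:2]),np.degrees(np.arctan2(q[1],q[0])))
    sc=np.array([F(*p,53) for p in P['scr']]);print(sc,sc.mean(0))
for n,c in (('scene0',[(257,265),(361,262),(428,211)]),('side0',[(384,232),(341,160),(236,195)])):
    print([pt(load(n),*p) for p in c])
W=load('wrist0');print(proj(W,[572,94,94]))
print(-S['R'].T@S['t'],-T['R'].T@T['t'])
E
```

```text
scene hub [571.9  95.7  94. ]
studs mean [572.3  95.8 102. ]
[545.1  65.6 102. ] 40.60820796800424 -131.98567468336512
[560.9 133.8 102. ] 39.72842091993757 106.73738429714128
[610.9  87.9 102. ] 39.3980119026732 -11.50897220405392
notch 54.00821130196068 -72.94547741713887
pin 60.06055583777829 38.554430085003894
[[559.5  -0.9  53. ]
 [676.3  96.7  53. ]
 [592.3 198.4  53. ]
 [475.7 101.1  53. ]] [576.   98.8  53. ]
side hub [571.3  95.6  94. ]
studs mean [571.   94.2 102. ]
[610.3  86.  102. ] 40.13902240885452 -11.689761682556956
[558.3 131.6 102. ] 39.56158646403107 108.66268225252493
[544.3  64.8 102. ] 39.6409917604501 -132.23762976859297
notch 52.767005484374344 -69.5282730555348
[[676.5  96.8  53. ]
 [558.8  -0.4  53. ]
 [474.5 101.5  53. ]
 [592.5 199.2  53. ]] [575.5  99.3  53. ]
[array([703. , -21.1,   0.2]), array([720.2, 202.1,  99. ]), array([455.8, 292.2,  19.5])]
[array([728.5,   6.5,   1.6]), array([706.8, 195.4, 101. ]), array([440.5, 276.9,  19.8])]
[-1030.1 -1224.8]
[1293.   327.4  741.4] [ 312.8 -556.9  676.8]
```

```bash
cat >> h.py <<'E'
C=np.array([571.7,95.3])
def yaw(): return np.degrees(monitor.read_state()['tool_rot'][2])
def rows(tg,p0=None,y0=None):
    """tg: world x,y,z(mm),yaw(deg) poses -> tool shifts cm, turn deg"""
    s=monitor.read_state(); p0=s['eef_pos'] if p0 is None else np.array(p0); y0=np.degrees(s['tool_rot'][2]) if y0 is None else y0
    a=np.radians(y0)
    for x,y,z,w in tg:
        d=np.array([x,y,z])-p0
        print(np.round([(d[0]*np.cos(a)+d[1]*np.sin(a))/10,(d[0]*np.sin(a)-d[1]*np.cos(a))/10,-d[2]/10,(y0-w+180)%360-180],2))
def arc(phis,r,z): return [(*(C+r*np.array([np.cos(np.radians(f)),np.sin(np.radians(f))])),z,f+90) for f in phis]
E
python3 - <<'E'
from h import *
rows(arc([-60],38,150),[237.984,-604.881,231.313],21.48)
E
```

```text
[ 57.26 -49.18   8.13  -8.52]
```

>>> {"name": "arm_command", "arguments": {
  "series": [0,2.9,-2.5,0,0,0,5.7,-4.9,0,0,0,8.6,-7.4,0,0,0,11.5,-9.8,0,0,0,14.3,-12.3,0,0]
}}

```text
clock: 0.57
eef_pos: [326.7, -436.3, 231.1]
tool_rot: [-3.141, -0.0, 0.375]
force: [0.9, -0.4, 0.2]
width: 25.4
gripper_force: 0.0
```

>>> {"name": "arm_command", "arguments": {
  "series": [0,2.9,-2.5,0.4,0,0,5.7,-4.9,0.8,0,0,8.6,-7.4,1.2,0,0,11.5,-9.8,1.6,0,0,14.3,-12.3,2,0]
}}

```text
clock: 0.98
eef_pos: [414.8, -269.6, 211.2]
tool_rot: [3.141, -0.0, 0.375]
force: [-0.2, 0.2, -0.2]
width: 0.1
gripper_force: 0.0
```

>>> {"name": "arm_command", "arguments": {
  "series": [0,2.9,-2.5,0.4,0,0,5.7,-4.9,0.8,0,0,8.6,-7.4,1.2,0,0,11.5,-9.8,1.6,0,0,14.3,-12.3,2,0]
}}

```text
clock: 1.4
eef_pos: [502.9, -102.7, 191.1]
tool_rot: [3.141, -0.0, 0.375]
force: [0.3, -0.4, 0.2]
width: -0.1
gripper_force: 0.0
```

>>> {"name": "arm_command", "arguments": {
  "series": [0,2.9,-2.5,0.4,-1.7,0,5.7,-4.9,0.8,-3.4,0,8.6,-7.4,1.2,-5.1,0,11.5,-9.8,1.6,-6.8,0,14.3,-12.3,2,-8.5]
}}

```text
clock: 1.82
eef_pos: [590.8, 64.1, 171.0]
tool_rot: [3.141, 0.0, 0.525]
force: [0.7, 0.7, -0.4]
width: -0.1
gripper_force: 0.0
```

>>> {"name": "arm_command", "arguments": {
  "series": [0,0,0,2.5,0,0,0,0,5,0,0,0,0,7,0,0,0,0,8,0,0,0,0,8.4,0]
}}

```text
clock: 2.23
eef_pos: [588.9, 62.2, 85.4]
tool_rot: [-3.14, 0.003, 0.523]
force: [-0.5, -0.5, 0.5]
width: -0.5
gripper_force: 0.0
```

```bash
python3 - <<'E'
from h import *
snap('side','s1');snap('scene','s2')
a=load('s1')['im'][100:280,230:400,::-1];b=load('s2')['im'][110:290,260:430,::-1]
cv2.imwrite('pics/c.png',cv2.resize(np.hstack([a,b]),None,fx=2.3,fy=2.3,interpolation=cv2.INTER_CUBIC))
s=monitor.read_state();print(s['eef_pos'],s['force'],yaw())
rows(arc([-56,-52,-48,-44,-40],38,86.5))
E
```

```text
[590.03258468  62.15967476  87.04124053] [-0.3099153   0.87820297 -0.38558252] 29.95373302432969
[ 0.33  0.    0.05 -4.05]
[ 0.6  -0.02  0.05 -8.05]
[  0.86  -0.07   0.05 -12.05]
[  1.12  -0.13   0.05 -16.05]
[  1.37  -0.22   0.05 -20.05]
```

View pics/c.png

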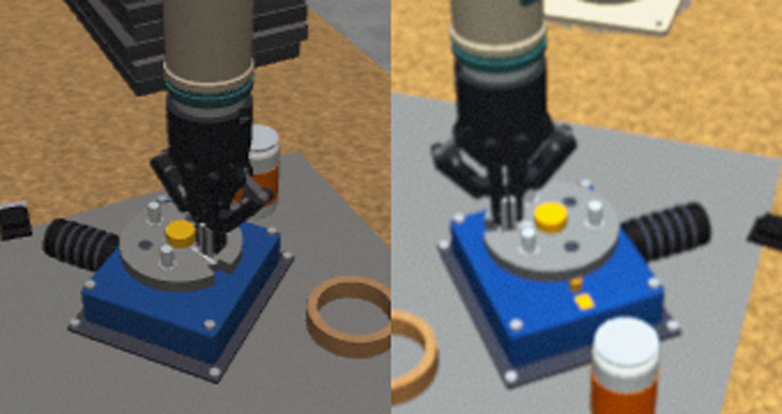

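>>> {"name": "arm_command", "arguments": {
  "series": [0,0.3,0,0,-4,0,0.6,0,0,-8,0,0.85,-0.05,0,-12,0,1.1,-0.1,0,-16,0,1.35,-0.2,0,-20]
}}

```text
clock: 2.75
eef_pos: [602.3, 70.6, 89.2]
tool_rot: [3.139, -0.002, 0.875]
force: [0.5, -0.3, 0.2]
width: -0.2
gripper_force: 0.0
```

>>> {"name": "arm_command", "arguments": {
  "series": [0,0.26,-0.01,0,-4,0,0.53,-0.04,0,-8,0,0.79,-0.08,0,-12,0,1.05,-0.15,0,-16,0,1.3,-0.23,0,-20]
}}

```text
clock: 3.17
eef_pos: [609.0, 80.9, 89.2]
tool_rot: [3.138, 0.0, 1.223]
force: [1.3, -1.3, -0.4]
width: 0.2
gripper_force: 0.8
```

```bash
python3 - <<'E'
from h import *
s=monitor.read_state();print(s['eef_pos'],s['force'],s['torque'],yaw())
d=s['eef_pos'][:2]-C;print(np.hypot(*d),np.degrees(np.arctan2(d[1],d[0])))
rows(arc([-15,-10,-5,0,5],38,86.5))
E
```

```text
[609.04767481  80.91933384  89.23183629] [ 1.28024404 -1.3163985  -0.36326272] [-0.36392453 -0.14776933 -0.00132596] 70.08532089701788
40.02064932752969 -21.059125672977572
[ 0.41 -0.22  0.27 -4.91]
[ 0.73 -0.26  0.27 -9.91]
[  1.06  -0.33   0.27 -14.91]
[  1.37  -0.43   0.27 -19.91]
[  1.68  -0.55   0.27 -24.91]
```

>>> {"name": "arm_command", "arguments": {
  "series": [0,0.4,-0.2,0,-5,0,0.73,-0.25,0,-10,0,1.06,-0.33,0,-15,0,1.37,-0.43,0,-20,0,1.68,-0.55,0,-25]
}}

```text
clock: 3.58
eef_pos: [610.1, 98.7, 89.3]
tool_rot: [3.137, 0.002, 1.66]
force: [0.9, -1.2, 0.1]
width: 0.5
gripper_force: 0.8
```

>>> {"name": "arm_command", "arguments": {
  "series": [0,0.33,-0.01,0,-5,0,0.66,-0.06,0,-10,0,0.98,-0.13,0,-15,0,1.3,-0.23,0,-20,0,1.61,-0.36,0,-25]
}}

```text
clock: 4.0
eef_pos: [605.4, 114.8, 89.3]
tool_rot: [3.138, 0.003, 2.097]
force: [1.9, -0.3, -0.7]
width: -0.1
gripper_force: 0.8
```

```bash
python3 - <<'E'
from h import *
s=monitor.read_state();print(s['eef_pos'],s['force'],s['torque'],yaw())
d=s['eef_pos'][:2]-C;print(np.hypot(*d),np.degrees(np.arctan2(d[1],d[0])))
rows(arc([35,40,45,50,55],38,88))
snap('side','s3');snap('scene','s4')
a=load('s3')['im'][100:280,230:400,::-1];b=load('s4')['im'][110:290,260:430,::-1]
cv2.imwrite('pics/d.png',cv2.resize(np.hstack([a,b]),None,fx=2.3,fy=2.3,interpolation=cv2.INTER_CUBIC))
E
```

```text
[605.4395739  114.79064917  89.32726702] [ 1.87108587 -0.33383061 -0.67731702] [-0.21245514 -0.37021593 -0.04465837] 120.12552260587918
38.96465387899056 30.01413162305239
[ 0.33 -0.11  0.13 -4.87]
[ 0.66 -0.15  0.13 -9.87]
[  0.98  -0.22   0.13 -14.87]
[  1.3   -0.32   0.13 -19.87]
[  1.61  -0.45   0.13 -24.87]
```

View pics/d.png

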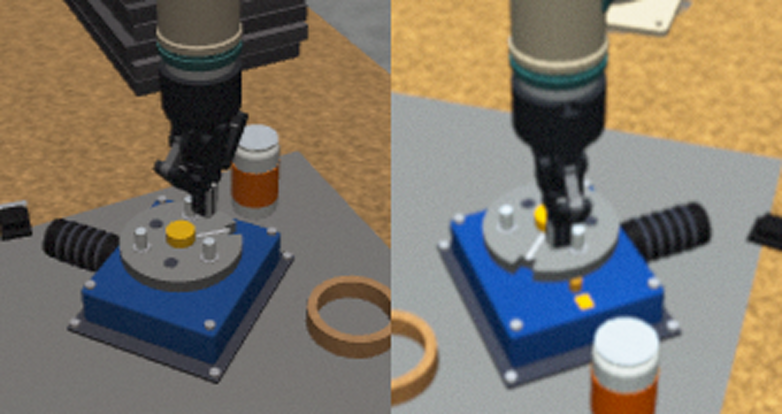

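>>> {"name": "arm_command", "arguments": {
  "series": [0,0.33,-0.1,0,-5,0,0.66,-0.15,0,-10,0,0.98,-0.22,0,-15,0,1.3,-0.32,0,-20,0,1.61,-0.45,0,-25]
}}

```text
clock: 4.52
eef_pos: [592.9, 126.9, 88.7]
tool_rot: [3.14, 0.003, 2.531]
force: [1.2, -0.5, 0.5]
width: -0.0
gripper_force: 0.9
```

>>> {"name": "arm_command", "arguments": {
  "series": [0,0.13,0,0,-2,0,0.26,-0.01,0,-4,0,0.39,-0.02,0,-6,0,0.53,-0.03,0,-8,0,0.53,-0.03,0,-8]
}}

```text
clock: 4.93
eef_pos: [587.9, 129.8, 88.6]
tool_rot: [3.14, 0.003, 2.668]
force: [1.8, -0.4, 2.0]
width: -0.1
gripper_force: 0.8
```

```bash
python3 - <<'E'
from h import *
S=load('s3')
for u,v in((140,231),(208,241)):
    p=ptz(S,230+u/2.3-.3,100+v/2.3-.3,102)[:2]-C;print(np.hypot(*p),np.degrees(np.arctan2(p[1],p[0])))
s=monitor.read_state();print(s['eef_pos'],s['force'],s['torque'],yaw())
d=s['eef_pos'][:2]-C;print(np.hypot(*d),np.degrees(np.arctan2(d[1],d[0])))
snap('side','s5');snap('scene','s6')
a=load('s5')['im'][170:250,250:350,::-1];b=load('s6')['im'][175:255,280:380,::-1]
cv2.imwrite('pics/e.png',cv2.resize(np.hstack([a,b]),None,fx=4,fy=4,interpolation=cv2.INTER_CUBIC))
E
```

```text
40.876438246688835 172.2893056060368
39.473090861026655 -70.28286425612934
[587.89675875 129.77255162  88.57589669] [ 1.79747352 -0.38167712  1.95064231] [-0.0809596  -0.31161299  0.01479155] 152.84289261901424
38.08794834204025 64.83374620456738
```

View pics/e.png

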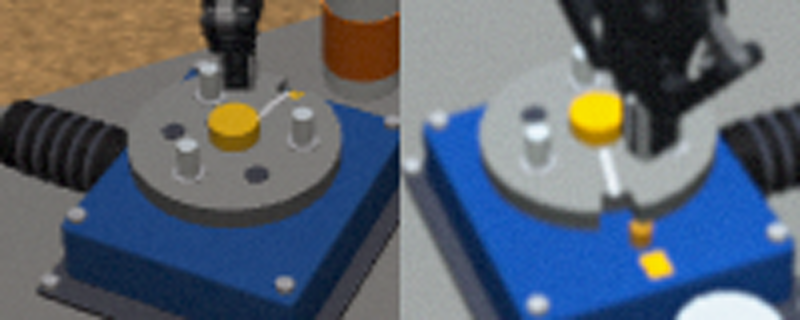

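```bash
python3 - <<'E'
from h import *
S=load('s5');T=load('s6')
for s,o,L,offs in((S,(250,170),[(209,66),(302,115),(188,147)],(60,-60,180)),(T,(180,175),[(537,132),(582,52)],(-60,180))):
  for (u,v) in L:
    p=ptz(s,o[0]+u/4-.38,o[1]+v/4-.38,102)[:2]-C;print(np.hypot(*p),np.degrees(np.arctan2(p[1],p[0])))
E
```

```text
41.9977610421912 86.85423333819925
39.52944846947605 -35.05599389027674
41.635351402118204 -150.61027564504803
41.05549160545034 -30.507057524260485
37.58280227677755 -150.38077269164953
```

>>> {"name": "arm_command", "arguments": {
  "series": [0,0.13,0,0,-2,0,0.27,-0.01,0,-4,0,0.4,-0.02,0,-6,0,0.6,-0.05,0,-9,0,0.6,-0.05,0,-9]
}}

```text
clock: 5.45
eef_pos: [581.4, 132.0, 87.8]
tool_rot: [-3.141, 0.001, 2.826]
force: [0.8, -1.5, 1.5]
width: 0.1
gripper_force: 0.8
```

```bash
python3 - <<'E'
from h import *
s=monitor.read_state();print(s['eef_pos'],s['force'],s['torque'],yaw())
d=s['eef_pos'][:2]-C;print(np.hypot(*d),np.degrees(np.arctan2(d[1],d[0])))
snap('side','s7');snap('scene','s8')
a=load('s7')['im'][170:250,260:340,::-1];b=load('s8')['im'][175:255,285:365,::-1]
cv2.imwrite('pics/f.png',cv2.resize(np.hstack([a,b]),None,fx=5,fy=5,interpolation=cv2.INTER_CUBIC))
E
```

```text
[581.37147122 132.0130531   87.75170537] [ 0.78099614 -1.47482912  1.47967275] [-0.12436453 -0.3320973  -0.02720309] 161.9296435312664
37.96558472765223 75.24163610767847
```

View pics/f.png

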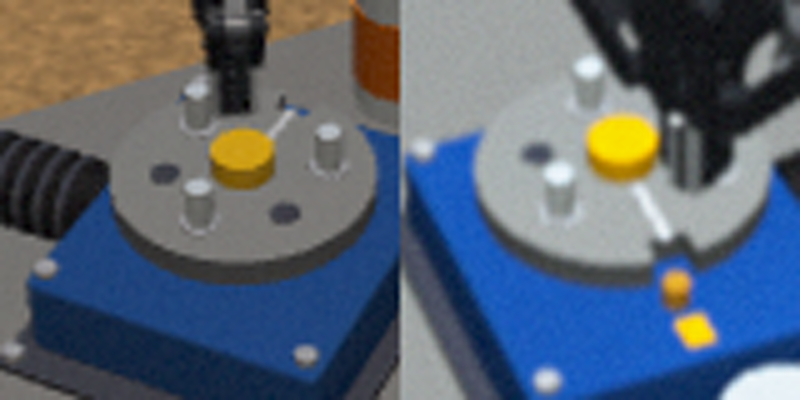

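```bash
python3 - <<'E'
from h import *
S=load('s7');T=load('s8')
def f(s,o,n,u,v,z):
    p=ptz(s,o[0]+u/5-.4,o[1]+v/5-.4,z)[:2]-C;print(n,np.hypot(*p).round(1),np.degrees(np.arctan2(p[1],p[0])).round(1),p.round(1))
for a in(('s1',197,90,102),('s3',328,131,102),('s2',200,187,102),('hub',242,144,94),('linein',276,132,80),('lineout',293,113,80)): f(S,(260,170),*a)
for a in(('s2',588,66,102),('s3',560,174,102),('hub',623,140,94),('linein',638,188,80),('lineout',668,235,80),('notch',674,247,80),('pin',677,276,64),('stripe',695,331,50)): f(T,(205,175),*a)
E
```

```text
s1 40.1 98.5 [-5.9 39.6]
s3 39.2 -21.7 [ 36.4 -14.5]
s2 40.1 -140.9 [-31.1 -25.3]
hub 3.2 72.5 [1. 3.]
linein 32.2 38.3 [25.2 20. ]
lineout 48.5 37.5 [38.4 29.5]
s2 38.9 -141.2 [-30.3 -24.3]
s3 41.3 -19.5 [ 39.  -13.8]
hub 3.0 28.2 [2.7 1.4]
linein 18.5 38.3 [14.5 11.5]
lineout 49.7 39.4 [38.4 31.5]
notch 57.1 38.9 [44.5 35.8]
pin 57.8 40.0 [44.3 37.1]
stripe 76.8 39.7 [59.1 49.1]
```

>>> {"name": "arm_command", "arguments": {
  "series": [0,-0.5,0,0,0,0,-1,0,0,0,0,-1,0,-1.5,0,0,-1,0,-3,0,0,-1,0,-3.5,0]
}}

```text
clock: 5.97
eef_pos: [591.7, 129.9, 123.8]
tool_rot: [3.14, 0.001, 2.826]
force: [0.0, -0.7, 0.1]
width: 0.0
gripper_force: 0.0
```

```bash
python3 - <<'E'
from h import *
s=monitor.read_state();print(s['eef_pos'],s['force'],yaw())
rows([(*C,122,yaw()),(*C,98,yaw())])
E
```

```text
[591.66552948 129.8503592  123.7695265 ] [ 0.03780709 -0.65139534  0.06919597] 161.9068307134804
[ 0.82 -3.9   0.18  0.  ]
[ 0.82 -3.9   2.58  0.  ]
```

>>> {"name": "arm_command", "arguments": {
  "series": [0,0.4,-2,0,0,0,0.8,-3.9,0,0,0,0.8,-3.9,0,0,0,0.8,-3.9,1.2,0,0,0.8,-3.9,2.3,0]
}}

```text
clock: 6.38
eef_pos: [571.6, 95.2, 98.7]
tool_rot: [3.14, 0.001, 2.826]
force: [0.5, 1.0, -0.9]
width: 0.0
gripper_force: 0.0
```

```bash
python3 - <<'E'
from h import *
snap('side','s9')
s=monitor.read_state();print(s['eef_pos'],s['force'],yaw())
a=load('s9')['im'][160:250,250:350,::-1]
cv2.imwrite('pics/g.png',cv2.resize(a,None,fx=5,fy=5,interpolation=cv2.INTER_CUBIC))
E
```

```text
[569.85287143  94.96438719  96.13264999] [-0.90539297 -0.51032769 -1.78307577] 161.9821709228158
```

View pics/g.png

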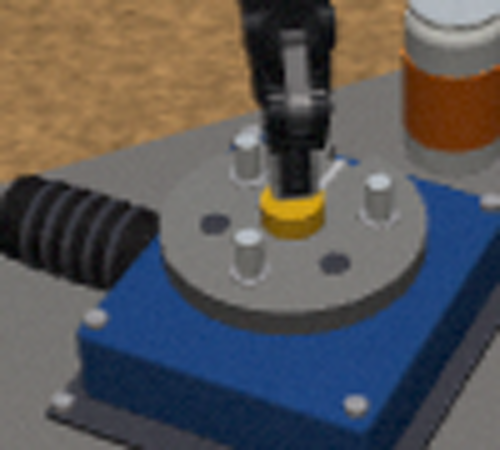

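The finger stands centred over the hub at (292,200), clear of the studs. I'll press slowly.

>>> {"name": "arm_command", "arguments": {
  "series": [0,0,0,0.1,0,0,0,0,0.2,0,0,0,0,0.3,0,0,0,0,0.4,0,0,0,0,0.5,0]
}}

```text
clock: 6.85
eef_pos: [571.1, 95.1, 94.4]
tool_rot: [3.141, 0.0, 2.827]
force: [-0.3, -1.2, 0.5]
width: 0.0
gripper_force: 0.0
```

>>> {"name": "arm_command", "arguments": {
  "series": [0,0,0,0.05,0,0,0,0,0.1,0,0,0,0,0.15,0,0,0,0,0.2,0,0,0,0,0.25,0]
}}

```text
clock: 7.27
eef_pos: [571.1, 95.0, 92.7]
tool_rot: [3.141, 0.001, 2.827]
force: [-2.1, -0.1, 6.1]
width: 0.2
gripper_force: 2.9
```

>>> {"name": "arm_command", "arguments": {
  "series": [0,0,0,0.05,0,0,0,0,0.1,0,0,0,0,0.15,0,0,0,0,0.2,0,0,0,0,0.25,0]
}}

```text
clock: 7.68
eef_pos: [571.1, 95.0, 90.2]
tool_rot: [3.141, 0.001, 2.827]
force: [-1.8, 0.5, 5.9]
width: -0.2
gripper_force: 2.9
```

>>> {"name": "arm_command", "arguments": {
  "series": [0,0,0,0.05,0,0,0,0,0.1,0,0,0,0,0.15,0,0,0,0,0.2,0,0,0,0,0.25,0]
}}

```text
clock: 8.1
eef_pos: [571.1, 95.0, 87.7]
tool_rot: [3.141, 0.001, 2.827]
force: [-1.6, -0.5, 5.6]
width: -0.1
gripper_force: 2.9
```

>>> {"name": "arm_command", "arguments": {
  "series": [0,0,0,0.06,0,0,0,0,0.12,0,0,0,0,0.18,0,0,0,0,0.24,0,0,0,0,0.3,0]
}}

```text
clock: 8.52
eef_pos: [571.1, 95.0, 84.7]
tool_rot: [3.141, 0.001, 2.827]
force: [-1.6, -0.1, 5.5]
width: -0.5
gripper_force: 3.0
```

>>> {"name": "arm_command", "arguments": {
  "series": [0,0,0,0.05,0,0,0,0,0.1,0,0,0,0,0.15,0,0,0,0,0.2,0,0,0,0,0.25,0]
}}

```text
clock: 8.93
eef_pos: [571.1, 95.0, 82.2]
tool_rot: [3.141, 0.001, 2.827]
force: [-2.0, -0.0, 5.4]
width: -0.1
gripper_force: 2.9
```

>>> {"name": "arm_command", "arguments": {
  "series": [0,0,0,0.03,0,0,0,0,0.06,0,0,0,0,0.09,0,0,0,0,0.12,0,0,0,0,0.12,0]
}}

```text
clock: 9.35
eef_pos: [571.1, 95.0, 81.1]
tool_rot: [3.141, 0.001, 2.827]
force: [-2.5, -0.3, 6.1]
width: 0.3
gripper_force: 3.1
```

>>> {"name": "arm_command", "arguments": {
  "series": [0,0,0,0.02,0,0,0,0,0.03,0,0,0,0,0.04,0,0,0,0,0.05,0,0,0,0,0.05,0]
}}

```text
clock: 9.77
eef_pos: [571.2, 95.0, 81.0]
tool_rot: [3.141, 0.001, 2.827]
force: [-2.3, -1.2, 8.9]
width: -0.0
gripper_force: 4.9
```

>>> {"name": "arm_command", "arguments": {
  "series": [0,0,0,0.02,0,0,0,0,0.03,0,0,0,0,0.04,0,0,0,0,0.05,0,0,0,0,0.05,0]
}}

```text
clock: 10.18
eef_pos: [571.2, 95.0, 81.0]
tool_rot: [3.142, 0.002, 2.827]
force: [-2.8, -1.1, 13.1]
width: -0.2
gripper_force: 6.6
```

Firm stop at 81.0 mm with 13 N. I'll withdraw straight up.

>>> {"name": "arm_command", "arguments": {
  "series": [0,0,0,-0.2,0,0,0,0,-0.8,0,0,0,0,-3,0,0,0,0,-6,0,0,0,0,-9,0]
}}

```text
clock: 10.6
eef_pos: [570.2, 94.6, 169.7]
tool_rot: [-3.141, -0.002, 2.827]
force: [1.4, 0.3, 0.0]
width: -0.2
gripper_force: 0.0
```

>>> {"name": "arm_command", "arguments": {
  "series": [0,0,0,-2,0,0,0,0,-4,0,0,0,0,-6,0,0,0,0,-8,0,0,0,0,-8,0]
}}

```text
clock: 11.02
eef_pos: [572.9, 95.8, 253.3]
tool_rot: [3.138, 0.006, 2.827]
force: [2.0, -0.4, 1.0]
width: 0.0
gripper_force: 0.0
```

```bash
python3 - <<'E'
from h import *
snap('side','s10');snap('scene','s11')
s=monitor.read_state();print(s['eef_pos'],s['force'],s['qd'])
print(pt(load('s10'),309,203))
a=load('s10')['im'][150:270,230:420,::-1];b=load('s11')['im'][175:295,255:445,::-1]
cv2.imwrite('pics/i.png',cv2.resize(np.hstack([a,b]),None,fx=2.1,fy=2.1,interpolation=cv2.INTER_CUBIC))
E
```

```text
[571.13953177  94.66218188 249.71451545] [-0.16355356 -0.38824323 -1.09272976] [-0.00377607  0.02753285  0.02002924  0.03071741  0.00513066 -0.00241804
 -0.00352462]
[573.87748458  96.46521603  81.1195044 ]
```

View pics/i.png

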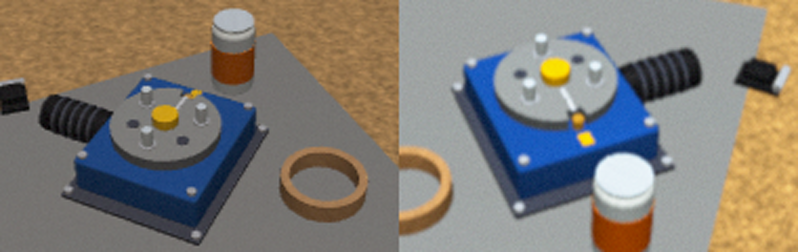

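The disc is seated, with the pin standing in the notch at (578,118). The depth image puts the hub top at 81 mm, and the tape roll, glue can and latch have not moved.

```bash
python3 -c "
from h import *
print(workorder.finish_job())"
```

```text
the job is handed in; nothing more can be done
None
```

The disc is turned, pressed fully home over the pin (hub top about 81 mm, peak press about 13 N), the hand is clear, the bystanders look unmoved, and the job is handed in.

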